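# Raise the bench magnifier one rung and lock it

### The arm

A 7-joint arm with a two-finger parallel gripper is mounted at the origin on the work surface. World frame = base frame: x ahead of the robot, y to its left, z up, the work surface at z = 0. Lengths are in m, angles in rad, forces in N, time in s.
With the tool pointing down it reaches from about 0.4 to 0.85 m from the base axis. Payload 4.5 kg.
Tool frame: the origin (TCP) lies at the very end of the fingers, on their centre line; the grasp point (between the pads) lies 19 mm behind it (r.pinch_z is the distance from the TCP to the grasp point, in m); z points along the fingers, y is the line along which they close (so a half turn about z gives the same grasp; the last joint's range is limited). The gripper opens to 88 mm and grips with 3 to 60 N. Pads are 18 mm wide; open, the fingers measure 123 mm over their backs; the gripper's body (75 mm by 187 mm) begins 45 mm behind the grasp point.
Start: joints at [-1.138, 0.689, -0.195, 1.565, 0.157, 0.902, -0.215], TCP at [0.243, 0.576, 0.212] pointing down, gripper open.
Joint ranges: [-3.01, 3.01], [-0.46, 2.08], [-1.47, 1.51], [0.13, 2.56], [-1, 4.14], [0.04, 2.09], [-2.66, 2.66]. Speed limits (rad/s): [2.57, 2.57, 3.14, 3.14, 3.14, 3.14, 3.14].

### API

Orientations are given as a unit quaternion [x, y, z, w].
In Python, from plant import r, cams gives the robot as it stands.
- The arm moves only by the shell command python3 -m pendant 'ROWS' [FORCE]. ROWS is JSON, a list of rows, each a list of 3 entries, a list of its own where there are three numbers: the closure, from -1 (fully open) to 1 (shut), then the shift along the tool's x, y, z in mm, then the turn, a rotation vector about the tool's x, y, z in degrees. A call has 1 to 8 rows; each row shifts and turns the commanded pose from where the row before left it, along the tool's axes as they then stand; what a row does not reach is not made up. A row lasts 1/8 s, in which the tool goes at most 62.5 mm and 10.7 degrees, less where a joint would pass 70% of its speed; a pose out of reach is approached as far as the arm can. A call with a gripper value outside its range is refused whole. The fingers move at their own pace and stop on an object; FORCE is the grip in N (left out, the last holds). Time passes only in rows, so rows that do not move let the fingers close. It gives the time, the measured TCP pose, the force, the opening and the grip force at its end, in the units of the state.
- r.get_state(): the state, without advancing time (a new reading comes with each control period).
- cams.snapshot(name): name is "scene" or "top" or "wrist"; returns a dict with "img" (384x512x3 uint8, red, green, blue), "camera_matrix" (3x3 intrinsics, pixels), "D" ([k1, k2, p1, p2, k3] as OpenCV has them; the pictures are not rectified), "camera_from_world" (4x4, takes a point from world to camera coordinates); the wrist camera has in their place "tool_from_camera" (4x4, takes a point from camera to tool coordinates, whose origin is the TCP and whose axes are the flange's). Camera axes: x right, y up, looking along -z (the intrinsics and any distortion apply to the point x, -y, -z); pixel columns grow to the right and rows downward; lengths in m; the calibration is good to about 2 mm. A picture is of the moment at which its call begins: read the wrist's pose just before it. There is no depth.
- r.finish_job(): hands the job in; it is judged then, once.
The state is a dict: "clock": time; "q": joint angles; "qd": joint speeds; "joint_torque": joint torques, N m; "tool_pos": TCP position; "eef_rot": TCP orientation; "contact_force": force on the tool from outside, world axes, zero at the start; "moment": the same for the moment, N m; "opening": opening from 0.0 (shut) to 1.0 (fully open); "finger_force": force on a finger pad.
Only numpy, scipy, OpenCV 4.12 (cv2) and the standard library are available. Lean on these libraries where they do the work, as an engineer would, in place of code of your own. Each camera call takes 0.05 s, during which the arm holds its last target. There are 200 camera calls.

### The job

Raise the bench magnifier on its stand: lift it by its upright grip until its weighted pawl has passed the rung and swung back out above it, going easy on the rubber stop just beyond, then lower it, without letting it drop, until the pawl sits on the rung. Prove the lock by pressing it down for a moment with about a kilo's push (10 N, never hard), then let go so that it hangs on the rung. Leave the other things on the table where they are.

Things in the scene. Friction and masses are not known exactly. Their poses are not given: they have to be found in the camera images.
- stand: fixed stand: steel base 110 x 190 x 12 mm, two upright square aluminium bars (12 mm, 70 mm apart, 280 mm tall). Origin: on the table, midway between the bars; x points from the magnifier's grip to the bars (away from the robot at yaw 0), z up
- carriage: the magnifier, 0.4 to 0.7 kg in all; slides straight up and down the bars, axes parallel to the stand's. At the start it rests at the bottom of its travel, origin 40 mm above the table; let go off the rung, it falls. Origin: midway between the bars, level with the lens ring's underside. Lens ring: 84 mm across, 11 mm high, centred at x = -105 mm. Back plate at x = -26 to -13 mm, top edge at z = 50 mm
- grip (a point): point to pinch on the magnifier's grip, an upright black block 24 (x) by 14 (y) mm, free on both sides: pinch along the stand's y. The point is on the block's axis, 15 mm below its top and 45 mm above its foot; at x = -165, z = +45 mm from the magnifier's origin
- pawl_pivot (a point): pawl's pivot on the magnifier, at x = -26, z = +30 mm from its origin. The pawl is a steel tongue, 8 mm thick, tip 34 mm behind the pivot, with a brass weight in front that keeps it level. Going up, the rung folds the tip down (only 1 to 2 N more to lift); it swings level again once the pivot is 29 mm above the rung's axis. Going down it cannot fold: it lands with the pivot 10 mm above that axis
- rung_clamp: two dark clamp blocks (26 wide, 24 mm tall) fixed on the bars 130 to 180 mm up. Between them runs the rung, a 12 mm steel bar along y at x = +2 mm. Origin: midway between the blocks, at mid height; axes as the stand's. The rung is bolted in slots: its axis lies up to 10 mm above or below this origin, differently each time and not reported, so it must be felt or seen
- clamp_front (a point): front middle of the rung clamp, level with its origin and 26 mm before it. Above here is the rubber stop, a block on the rung's cage, its underside 56 mm above the rung's axis (so it shifts with the rung): it meets the back plate's top edge when the pawl's pivot is 36 mm above the rung's axis. Rung and stop are springy: they give 1 mm for every 7 N
- sample_tile: loose flat green glass tile, 90 x 90 x 5 mm, lying under the lens; bystander. Origin: centre of its underside
- paint_jar: loose lidded jar, 52 mm across, 55 mm tall, beside the stand (left); bystander. Origin: centre of its underside
- ink_bottle: loose amber jar, 44 mm across, 75 mm tall, beside the stand (right); bystander. Origin: centre of its underside
- wide_brush: loose brush lying on the table at the left; bystander
- palette_knife: loose palette knife lying on the table at the right; bystander
- clear_tub: loose clear open tub, 130 x 180 x 60 mm, at the left; bystander. Origin: centre of its underside
- dark_tile: loose flat amber glass tile, 120 x 100 x 5 mm, at the right; bystander. Origin: centre of its underside

How it is judged:
On the way, in this order (a step that is already met when the one before it is completed fails the run):
1. the magnifier is raised past the rung (z of carriage in the frame of rung_clamp above -0.0125 m), for 0.05 s.
2. seated on the rung, it is pressed down: the rung carries more than 11 N (the magnifier's own weight is 4 to 7 N of it) (contact force between carriage and rung_clamp above 11 N and z of carriage in the frame of rung_clamp between -0.037 and -0.008 m), for 0.2 s.
At the end, for the whole second after the job is handed in: the magnifier rests on the rung by its pawl alone: the rung carries 2.5 to 10 N, the magnifier's origin is 8 to 35 mm below the clamp's origin (seated: 20 mm, give or take the rung's unknown 10 mm and a few mm of give), and it is still (under 10 mm/s) (contact force between carriage and rung_clamp between 2.5 and 10 N and z of carriage in the frame of rung_clamp between -0.035 and -0.008 m and linear speed of carriage below 0.01 m/s); the robot touches nothing.
It fails at once if the magnifier is forced against the rung or its stop with more than 25 N (contact force between carriage and rung_clamp above 25 N).
It fails at once if the magnifier is dropped onto the rung (faster than 0.3 m/s near it) (z of carriage in the frame of rung_clamp above -0.033 m and linear speed of carriage above 0.3 m/s).
It fails at once if a bystander is moved by more than 30 mm (distance of any of sample_tile, paint_jar, ink_bottle, wide_brush, palette_knife, clear_tub, dark_tile from where it was at the start of the episode above 0.03 m).
It also fails if it takes over 51 s, if anything falls off the work surface, if the arm or the gripper's body presses on something with over 40 N, if the wrist force passes 120 N, or if a joint passes its speed limit or range.

## Working session

There is one attempt and no reset: what is moved stays moved. The work goes in short steps, Python scripts to look and compute and a shell command to move; the robot and the scene stay as the last step left them, time stands still between calls to the robot, and variables do not carry over. Pictures are saved under pics/ and viewed, at most 10 in all, crops included, and the job is handed in when it is done.

```bash
mkdir -p pics; ls
python3 - <<'E'
from plant import r,cams
import cv2,numpy as np
s=r.get_state()
for k in s: print(k,np.round(s[k],3))
for n in("scene","top"):
    c=cams.snapshot(n); cv2.imwrite(f"pics/{n}0.png",cv2.resize(c["img"][...,::-1],(800,600),interpolation=cv2.INTER_CUBIC))
    np.savez(f"{n}.npz",**{k:v for k,v in c.items()})
    print(n,np.round(c["camera_matrix"],1).tolist(),c["D"],np.round(c["camera_from_world"],3).tolist())
E
```

```text
pics
clock 0.0
q [-1.138  0.69  -0.195  1.566  0.157  0.902 -0.215]
qd [ 0.    -0.     0.002 -0.001 -0.     0.002  0.   ]
joint_torque [-0.0000e+00 -5.2755e+01 -1.2670e+00 -1.5344e+01 -5.3000e-02  6.0000e-03
  0.0000e+00]
tool_pos [0.242 0.575 0.211]
eef_rot [ 0.198  0.98  -0.001 -0.   ]
contact_force [-0.014  0.359  0.504]
moment [-0.024 -0.045 -0.03 ]
finger_force 0.0
opening 0.999
scene [[374.0, 0.0, 252.4], [0.0, 374.0, 191.6], [0.0, 0.0, 1.0]] [-0.11906948  0.          0.          0.          0.        ] [[0.27, 0.963, 0.005, -0.129], [-0.596, 0.163, 0.786, 0.234], [0.756, -0.215, 0.618, -1.587], [0.0, 0.0, 0.0, 1.0]]
top [[457.3, 0.0, 248.9], [0.0, 457.3, 184.4], [0.0, 0.0, 1.0]] [0.050606 0.       0.       0.       0.      ] [[0.023, -1.0, 0.01, -0.045], [0.989, 0.025, 0.147, -0.559], [-0.148, 0.006, 0.989, -1.295], [0.0, 0.0, 0.0, 1.0]]
```

View pics/scene0.png

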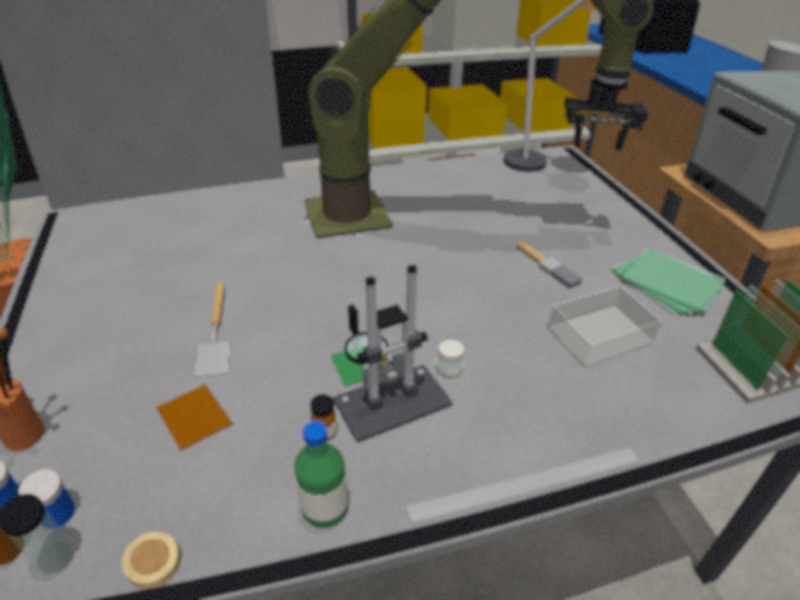

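View pics/top0.png

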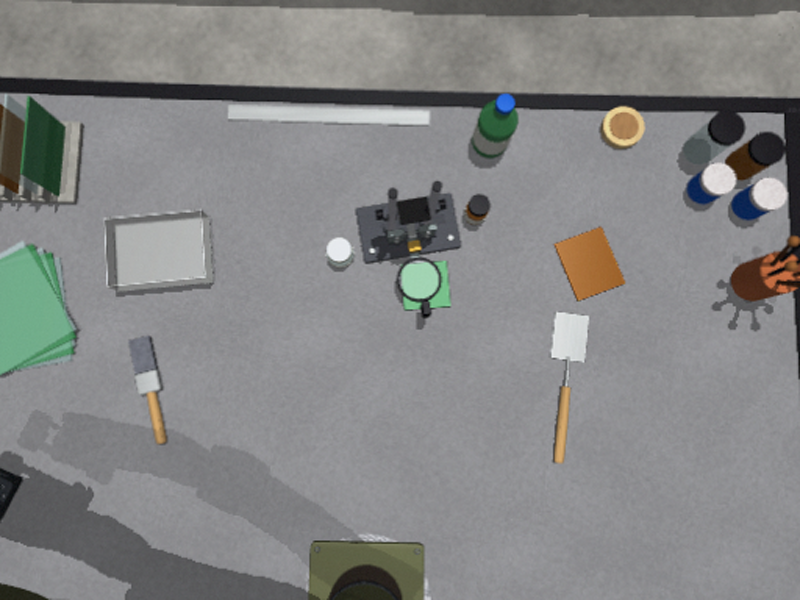

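The scene view shows the stand with its bars and clamps at about (390,340). In the top view the bar tops are near (392,190) and (437,185), the lens is at (420,280) and the grip at (426,310). I'll enlarge both.

Run:
```python
import cv2,numpy as np
t=np.load("top.npz")["img"][105:215,220:320,::-1]; s=np.load("scene.npz")["img"][160:285,205:315,::-1]
f=lambda a:cv2.resize(a,None,fx=6,fy=6,interpolation=cv2.INTER_CUBIC)
print(f(t).shape,f(s).shape)
cv2.imwrite("pics/tc.png",cv2.resize(t,None,fx=5,fy=5,interpolation=cv2.INTER_CUBIC)); cv2.imwrite("pics/sc.png",cv2.resize(s,None,fx=4.8,fy=4.8,interpolation=cv2.INTER_CUBIC))
```

```text
(660, 600, 3) (750, 660, 3)
```

View pics/tc.png

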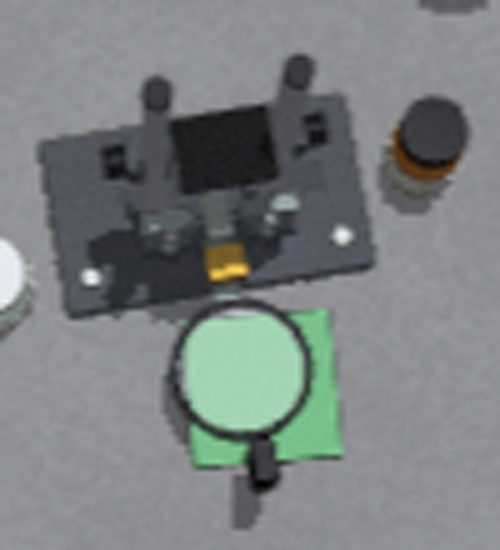

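View pics/sc.png

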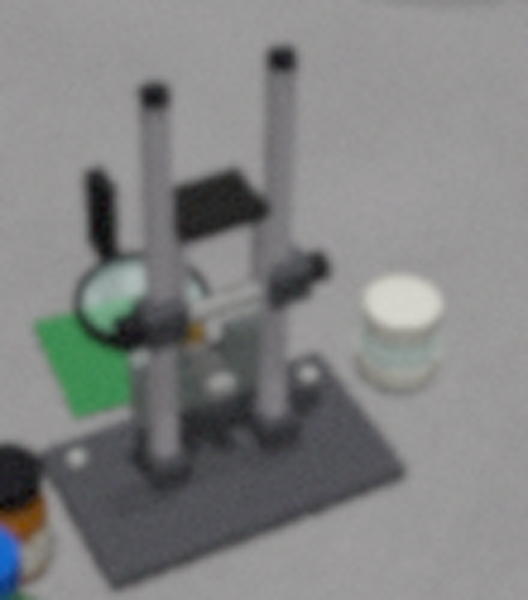

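The top crop shows the bar tops at (157,90) and (299,68), the lens centre at (243,370) and the grip top near (264,445). The scene crop shows the bar tops at (154,90) and (281,52), the clamps at about (165,320) and (292,276), and the rung from (195,309) to (262,288). Next I'll fit the stand pose to these points.

```bash
cat > h.py <<'E'
import numpy as np,cv2
def proj(P,c):
    P=np.atleast_2d(P); M=c["camera_from_world"]; p=P@M[:3,:3].T+M[:3,3]; p=p*[1,-1,-1]
    return cv2.projectPoints(p,np.zeros(3),np.zeros(3),c["camera_matrix"],c["D"])[0].reshape(-1,2)
def stand(v,P):
    c,s=np.cos(v[2]),np.sin(v[2]); P=np.atleast_2d(P)
    return np.c_[v[0]+c*P[:,0]-s*P[:,1], v[1]+s*P[:,0]+c*P[:,1], P[:,2]]
E
python3 - <<'E'
from h import *
from scipy.optimize import least_squares
T=dict(np.load("top.npz"));S=dict(np.load("scene.npz"))
tp=np.array([[157,88],[299,66],[243,370],[264,445]])/5+[220,105]
tP=np.array([[0,.035,.28],[0,-.035,.28],[-.105,0,.051],[-.165,0,.1]])
sp=np.array([[281,50],[154,88],[140,300]])/4.8+[205,160]
sP=np.array([[0,.035,.28],[0,-.035,.28],[-.105,0,.051]])
f=lambda v:np.r_[(proj(stand(v,tP),T)-tp).ravel(),(proj(stand(v,sP),S)-sp).ravel()]
o=least_squares(f,[.6,0,0],loss='soft_l1');print(o.x,f(o.x).reshape(-1,2).round(1).tolist())
v=o.x
# base corners (x front/back unknown offset)
for z,u in((.28,(157,88)),): pass
rp=np.array([[262,288],[195,309]])/4.8+[205,160]
cp=np.array([[292,276],[165,321]])/4.8+[205,160]
for h in np.arange(.12,.2,.01): print(round(h,3),(proj(stand(v,[[.002,.022,h],[.002,-.022,h]]),S)-rp).round(1).tolist(),(proj(stand(v,[[.0,.035,h],[.0,-.035,h]]),S)-cp).round(1).tolist())
print("grip",stand(v,[[-.165,0,.085]]))
g=r=None
E
```

```text
[ 0.68361649 -0.06484664  0.20412539] [[-0.6, 0.3], [-0.9, -0.2], [-0.6, -1.6], [0.1, 1.5], [-0.6, 1.9], [-0.5, 1.8], [-0.5, -1.7]]
0.12 [[-1.9, 3.4], [-2.9, 4.3]] [[-4.2, 4.0], [-1.5, 2.9]]
0.13 [[-1.9, 0.7], [-2.9, 1.5]] [[-4.1, 1.2], [-1.5, 0.1]]
0.14 [[-1.8, -2.2], [-3.0, -1.3]] [[-4.1, -1.6], [-1.6, -2.7]]
0.15 [[-1.8, -5.0], [-3.0, -4.2]] [[-4.0, -4.5], [-1.7, -5.6]]
0.16 [[-1.7, -7.9], [-3.1, -7.1]] [[-3.9, -7.4], [-1.8, -8.5]]
0.17 [[-1.7, -10.9], [-3.1, -10.0]] [[-3.8, -10.3], [-1.9, -11.5]]
0.18 [[-1.6, -13.8], [-3.2, -13.0]] [[-3.7, -13.3], [-1.9, -14.4]]
0.19 [[-1.5, -16.8], [-3.2, -16.1]] [[-3.7, -16.3], [-2.0, -17.5]]
0.2 [[-1.5, -19.9], [-3.3, -19.1]] [[-3.6, -19.3], [-2.1, -20.6]]
grip [[ 0.52204211 -0.09829392  0.085     ]]
```

```bash
cat >> h.py <<'E'
from scipy.spatial.transform import Rotation as R
def go(st,pos,yaw):
    "shift (mm) in tool axes to TCP pos, tool down with y along stand y; turn rotvec deg"
    A=R.from_quat(st["eef_rot"]); G=R.from_matrix(np.c_[[-np.cos(yaw),-np.sin(yaw),0],[-np.sin(yaw),np.cos(yaw),0],[0,0,-1]])
    print("shift",(A.inv().apply(np.array(pos)-st["tool_pos"])*1e3).round(1),"turn",np.degrees((A.inv()*G).as_rotvec()).round(2),"pos",np.round(st["tool_pos"],4),"F",np.round(st["contact_force"],2),"t",round(st["clock"],2),"op",round(st["opening"],3),"ff",st["finger_force"])
E
python3 -m pendant '[[-1,[-43,-42,0],[0,0,0]],[-1,[-43,-42,0],[0,0,0]],[-1,[-43,-42,0],[0,0,0]],[-1,[-43,-42,0],[0,0,0]],[-1,[-43,-42,0],[0,0,0]],[-1,[-43,-42,0],[0,0,0]],[-1,[-43,-42,0],[0,0,0]],[-1,[-43,-42,0],[0,0,0]]]'
python3 -m pendant '[[-1,[-43,-43,0],[0,0,0]],[-1,[-43,-43,0],[0,0,0]],[-1,[-43,-43,0],[0,0,0]],[-1,[-43,-43,0],[0,0,0]],[-1,[0,0,0],[0,0,-8.6]],[-1,[0,0,0],[0,0,-8.6]],[-1,[0,0,0],[0,0,-8.6]],[-1,[0,0,0],[0,0,-8.6]]]'
python3 - <<'E'
from plant import r; from h import *
go(r.get_state(),[.522,-.098,.2],.204)
E
```

```text
clock: 1.1
tool_pos: [0.4297, 0.131, 0.2117]
eef_rot: [0.198, 0.98, 0.0, -0.0]
contact_force: [0.5, 0.3, 0.6]
opening: 1.003
finger_force: 0.0
clock: 2.1
tool_pos: [0.5206, -0.0926, 0.2115]
eef_rot: [-0.103, 0.995, 0.0, -0.0]
contact_force: [-0.2, 0.9, 0.0]
opening: 1.001
finger_force: 0.0
shift [-0.3 -5.5 11.5] turn [ 0.02 -0.05  0.14] pos [ 0.5206 -0.0926  0.2115] F [-0.19  0.87  0.04] t 2.1 op 1.001 ff 0.0
```

Run:
```python
from plant import r,cams; from h import *
s=r.get_state(); c=cams.snapshot("wrist"); c2=cams.snapshot("scene")
np.savez("w1.npz",pos=s["tool_pos"],rot=s["eef_rot"],**c)
A=np.eye(4);A[:3,:3]=R.from_quat(s["eef_rot"]).as_matrix();A[:3,3]=s["tool_pos"]
c["camera_from_world"]=np.linalg.inv(A@c["tool_from_camera"])
v=[.6836,-.0648,.204]
im=cv2.resize(c["img"][...,::-1],None,fx=1.5625,fy=1.5625,interpolation=cv2.INTER_CUBIC)
P=[[-.165+a,b,.1] for a,b in((-.012,-.007),(.012,-.007),(.012,.007),(-.012,.007))]
print(proj(stand(v,P),c)*1.5625, proj(stand(v,[[0,.035,.28],[0,-.035,.28],[-.105,0,.051]]),c)*1.5625)
cv2.imwrite("pics/w1.png",im)
```

```text
[[376.73106177 263.3635206 ]
 [377.11055375 303.1064875 ]
 [400.72622445 303.17812371]
 [400.87008756 263.43271213]] [[475.00050224 832.15666038]
 [287.4002436  830.24932145]
 [390.60356452 348.57690426]]
```

View pics/w1.png

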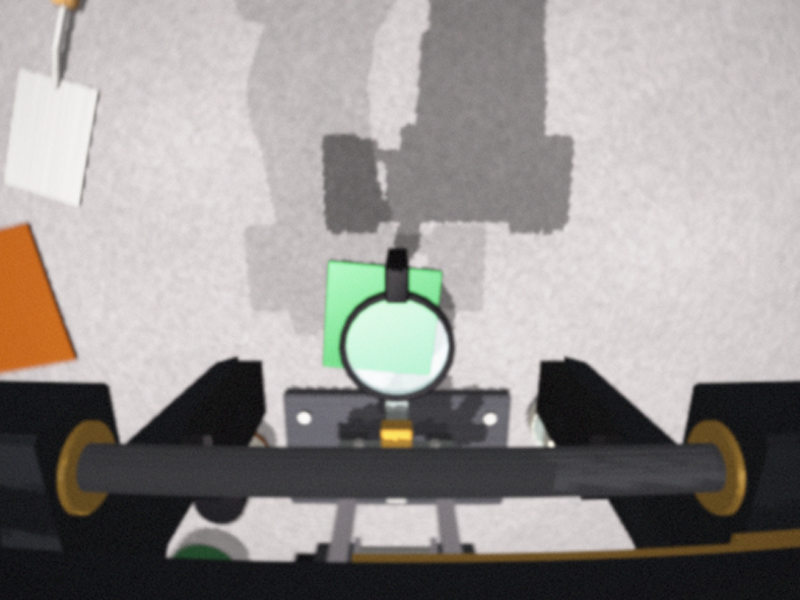

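The wrist view shows the grip at columns 386–408 and rows 249–300, and the lens centre at (397,345). The fit had the lens at (391,349), so it is a few mm off. I'll zoom in on the grip.

Run:
```python
from h import *
c=np.load("w1.npz"); print(c["tool_from_camera"].round(3).tolist(), c["camera_matrix"].round(1).tolist())
cv2.imwrite("pics/w1c.png",np.clip(2.2*cv2.resize(c["img"][150:260,210:300,::-1],None,fx=5,fy=5,interpolation=cv2.INTER_CUBIC).astype(float),0,255).astype(np.uint8))
```

```text
[[0.001, 0.962, 0.273, 0.07], [1.0, -0.001, -0.001, 0.001], [-0.0, 0.273, -0.962, -0.173], [0.0, 0.0, 0.0, 1.0]] [[319.8, 0.0, 256.3], [0.0, 319.8, 191.9], [0.0, 0.0, 1.0]]
```

View pics/w1c.png

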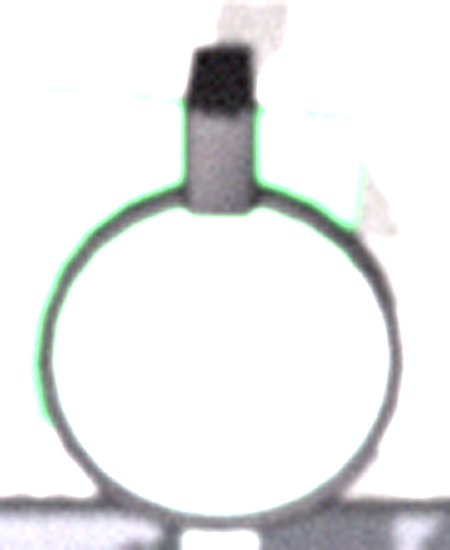

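```bash
python3 -m pendant '[[-1,[-1,-1,36],[0,0,0]],[-1,[0,0,36],[0,0,0]],[-1,[0,0,36],[0,0,0]],[-1,[0,0,20],[0,0,0]],[-1,[0,0,17],[0,0,0]],[-1,[0,0,0],[0,0,0]]]'
python3 - <<'E'
from plant import r,cams; from h import *
go(r.get_state(),[.522,-.094,.066],.204)
s=r.get_state(); c=cams.snapshot("wrist")
im=cv2.resize(c["img"][...,::-1],None,fx=1.5625,fy=1.5625,interpolation=cv2.INTER_CUBIC)
cv2.imwrite("pics/w2.png",np.clip(im*1.5,0,255).astype(np.uint8))
E
```

```text
clock: 2.95
tool_pos: [0.5212, -0.0932, 0.0657]
eef_rot: [-0.1, 0.995, 0.0, -0.001]
contact_force: [-0.3, 0.0, -0.2]
opening: 0.995
finger_force: 0.0
shift [-0.7 -0.9 -0.3] turn [ 0.02 -0.15 -0.25] pos [ 0.5212 -0.0932  0.0657] F [-0.26  0.01 -0.17] t 2.95 op 0.995 ff 0.0
```

View pics/w2.png

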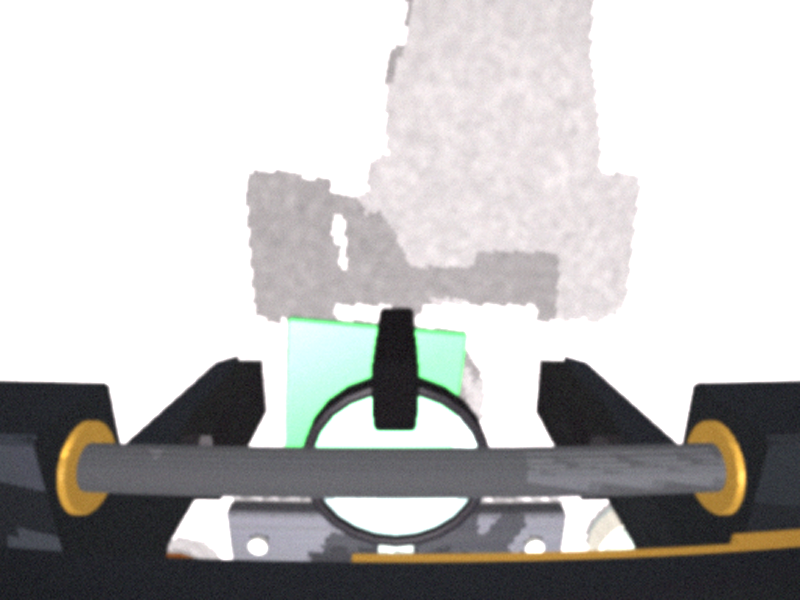

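The grip is centred between the fingers to within about 1 mm (grip columns 374–419, far edge at row 428). I'll close on it.

```bash
python3 -m pendant '[[-1,[1,-0.5,0],[0,0,0]],[1,[0,0,0],[0,0,0]],[1,[0,0,0],[0,0,0]],[1,[0,0,0],[0,0,0]],[1,[0,0,0],[0,0,0]],[1,[0,0,0],[0,0,0]],[1,[0,0,0],[0,0,0]]]' 35
```

```text
clock: 3.88
tool_pos: [0.5213, -0.094, 0.0668]
eef_rot: [-0.101, 0.995, 0.0, 0.0]
contact_force: [-0.1, -0.4, -0.9]
opening: 0.347
finger_force: 0.0
```

```bash
python3 -m pendant '[[1,[0,0,0],[0,0,0]],[1,[0,0,0],[0,0,0]],[1,[0,0,0],[0,0,0]],[1,[0,0,0],[0,0,0]]]'
```

```text
clock: 4.38
tool_pos: [0.5214, -0.095, 0.0668]
eef_rot: [-0.1, 0.995, -0.001, 0.0]
contact_force: [0.7, -4.5, -0.7]
opening: 0.148
finger_force: 35.0
```

```bash
python3 -m pendant '[[1,[0,-1,0],[0,0,0]],[1,[0,0,-3],[0,0,0]],[1,[0,0,-5],[0,0,0]],[1,[0,0,-6],[0,0,0]],[1,[0,0,-6],[0,0,0]],[1,[0,0,0],[0,0,0]],[1,[0,0,0],[0,0,0]]]'
```

```text
clock: 5.25
tool_pos: [0.5214, -0.095, 0.0869]
eef_rot: [-0.101, 0.995, -0.0, 0.0]
contact_force: [2.2, -3.5, -5.5]
opening: 0.153
finger_force: 35.0
```

```bash
for i in 1; do python3 -m pendant '[[1,[0,0,-4],[0,0,0]],[1,[0,0,-6],[0,0,0]],[1,[0,0,-6],[0,0,0]],[1,[0,0,-6],[0,0,0]],[1,[0,0,-6],[0,0,0]],[1,[0,0,-2],[0,0,0]],[1,[0,0,0],[0,0,0]]]'; done
python3 -m pendant '[[1,[0,0,-3],[0,0,0]],[1,[0,0,-4],[0,0,0]],[1,[0,0,-3],[0,0,0]],[1,[0,0,0],[0,0,0]]]'
python3 - <<'E'
from plant import r,cams; from h import *
c=cams.snapshot("scene");np.savez("s2.npz",**c)
cv2.imwrite("pics/s2.png",cv2.resize(c["img"][150:290,200:340,::-1],None,fx=4.2,fy=4.2,interpolation=cv2.INTER_CUBIC))
E
```

```text
clock: 6.12
tool_pos: [0.5214, -0.095, 0.117]
eef_rot: [-0.101, 0.995, -0.0, 0.0]
contact_force: [0.8, -3.5, -4.8]
opening: 0.154
finger_force: 35.0
clock: 6.62
tool_pos: [0.5214, -0.095, 0.1271]
eef_rot: [-0.101, 0.995, -0.0, 0.0]
contact_force: [2.1, -3.2, -5.5]
opening: 0.151
finger_force: 35.0
```

View pics/s2.png

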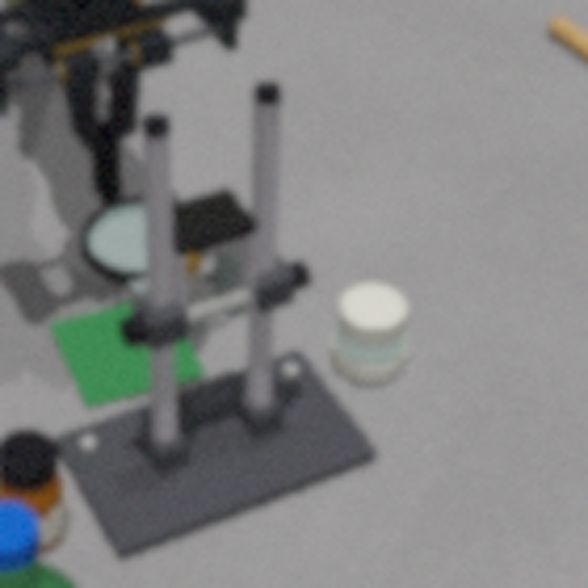

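The carriage has risen with the gripper: lens at (125,240), rung at (190–250, 300), stop cage at (215,220). No contact is visible yet. I'll step up while feeling the force.

```bash
f(){ grep -E "tool_pos|contact|opening"; }
python3 -m pendant '[[1,[0,0,-3],[0,0,0]],[1,[0,0,-2],[0,0,0]],[1,[0,0,0],[0,0,0]]]'|f
python3 -m pendant '[[1,[0,0,-3],[0,0,0]],[1,[0,0,-2],[0,0,0]],[1,[0,0,0],[0,0,0]]]'|f
python3 -m pendant '[[1,[0,0,-3],[0,0,0]],[1,[0,0,-2],[0,0,0]],[1,[0,0,0],[0,0,0]]]'|f
python3 -m pendant '[[1,[0,0,-3],[0,0,0]],[1,[0,0,-2],[0,0,0]],[1,[0,0,0],[0,0,0]]]'|f
```

```text
tool_pos: [0.5214, -0.095, 0.132]
contact_force: [2.4, -3.1, -5.3]
opening: 0.15
tool_pos: [0.5214, -0.095, 0.137]
contact_force: [2.0, -4.0, -4.7]
opening: 0.151
tool_pos: [0.5214, -0.095, 0.142]
contact_force: [2.1, -4.1, -4.8]
opening: 0.153
tool_pos: [0.5214, -0.095, 0.147]
contact_force: [1.6, -3.8, -5.9]
opening: 0.152
```

```bash
f(){ grep -E "tool_pos|contact"; }
python3 -m pendant '[[1,[0,0,-3],[0,0,0]],[1,[0,0,-2],[0,0,0]],[1,[0,0,0],[0,0,0]]]'|f
python3 -m pendant '[[1,[0,0,-2],[0,0,0]],[1,[0,0,-1],[0,0,0]],[1,[0,0,0],[0,0,0]]]'|f
python3 -m pendant '[[1,[0,0,-2],[0,0,0]],[1,[0,0,0],[0,0,0]]]'|f
python3 -m pendant '[[1,[0,0,-2],[0,0,0]],[1,[0,0,0],[0,0,0]]]'|f
```

```text
tool_pos: [0.5214, -0.095, 0.152]
contact_force: [2.3, -3.9, -4.1]
tool_pos: [0.5214, -0.095, 0.1549]
contact_force: [1.7, -4.8, -4.8]
tool_pos: [0.5214, -0.095, 0.1569]
contact_force: [1.3, -4.6, -4.9]
tool_pos: [0.5214, -0.095, 0.1589]
contact_force: [1.8, -4.5, -4.5]
```

```bash
f(){ grep -E "tool_pos|contact"; }
python3 -m pendant '[[1,[0,0,-2],[0,0,0]],[1,[0,0,0],[0,0,0]]]'|f
python3 -m pendant '[[1,[0,0,-1.5],[0,0,0]],[1,[0,0,0],[0,0,0]]]'|f
python3 - <<'E'
from plant import r,cams; from h import *
c=cams.snapshot("scene")
cv2.imwrite("pics/s3.png",cv2.resize(c["img"][170:250,205:305,::-1],None,fx=7,fy=7,interpolation=cv2.INTER_CUBIC))
E
```

```text
tool_pos: [0.5214, -0.095, 0.1609]
contact_force: [2.6, -4.0, -4.3]
tool_pos: [0.5214, -0.095, 0.1624]
contact_force: [1.9, -4.8, -4.6]
```

View pics/s3.png

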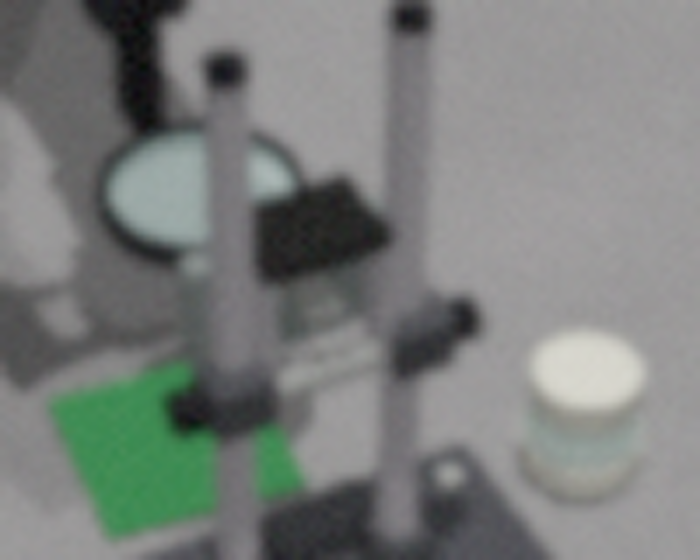

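The back plate is now above the rung (rung from (280,380) to (370,350)) and just under the stop cage at (320,230). I'll keep feeling upward for the stop.

```bash
f(){ grep -E "tool_pos|contact"; }
python3 -m pendant '[[1,[0,0,-1.5],[0,0,0]],[1,[0,0,0],[0,0,0]]]'|f
python3 -m pendant '[[1,[0,0,-1.5],[0,0,0]],[1,[0,0,0],[0,0,0]]]'|f
```

```text
tool_pos: [0.5214, -0.095, 0.1639]
contact_force: [2.1, -4.9, -4.9]
tool_pos: [0.5214, -0.095, 0.1654]
contact_force: [2.0, -4.4, -5.5]
```

```bash
f(){ grep -E "tool_pos|contact"; }
python3 -m pendant '[[1,[0,0,-1],[0,0,0]],[1,[0,0,0],[0,0,0]]]'|f
python3 -m pendant '[[1,[0,0,-1],[0,0,0]],[1,[0,0,0],[0,0,0]]]'|f
```

```text
tool_pos: [0.5214, -0.095, 0.1663]
contact_force: [2.0, -4.4, -7.3]
tool_pos: [0.5214, -0.095, 0.1668]
contact_force: [3.6, -4.5, -10.4]
```

The stop meets at tool z ≈ 0.166, so the rung axis is about 36 mm below that and the pawl should seat at tool z ≈ 0.140. Lowering slowly.

```bash
f(){ grep -E "tool_pos|contact|clock"; }
python3 -m pendant '[[1,[0,0,2],[0,0,0]],[1,[0,0,0],[0,0,0]],[1,[0,0,3],[0,0,0]],[1,[0,0,4],[0,0,0]],[1,[0,0,4],[0,0,0]],[1,[0,0,4],[0,0,0]],[1,[0,0,3],[0,0,0]],[1,[0,0,0],[0,0,0]]]'|f
python3 -m pendant '[[1,[0,0,2],[0,0,0]],[1,[0,0,2],[0,0,0]],[1,[0,0,0],[0,0,0]]]'|f
python3 -m pendant '[[1,[0,0,1.5],[0,0,0]],[1,[0,0,0],[0,0,0]]]'|f
```

```text
clock: 11.98
tool_pos: [0.5214, -0.095, 0.1469]
contact_force: [2.7, -5.4, -6.8]
clock: 12.35
tool_pos: [0.5214, -0.095, 0.143]
contact_force: [2.5, -4.7, -6.6]
clock: 12.6
tool_pos: [0.5214, -0.095, 0.1416]
contact_force: [1.1, -4.3, -6.1]
```

```bash
f(){ grep -E "tool_pos|contact"; }
python3 -m pendant '[[1,[0,0,1],[0,0,0]],[1,[0,0,0],[0,0,0]]]'|f
python3 -m pendant '[[1,[0,0,1],[0,0,0]],[1,[0,0,0],[0,0,0]]]'|f
```

```text
tool_pos: [0.5214, -0.095, 0.1406]
contact_force: [1.9, -4.5, -5.8]
tool_pos: [0.5215, -0.095, 0.1398]
contact_force: [1.4, -4.4, -5.5]
```

```bash
f(){ grep -E "tool_pos|contact"; }
python3 -m pendant '[[1,[0,0,0.7],[0,0,0]],[1,[0,0,0],[0,0,0]]]'|f
```

```text
tool_pos: [0.5214, -0.095, 0.1393]
contact_force: [1.3, -5.1, -2.5]
```

```bash
f(){ grep -E "tool_pos|contact"; }
python3 -m pendant '[[1,[0,0,0.8],[0,0,0]],[1,[0,0,0],[0,0,0]]]'|f
python3 -m pendant '[[1,[0,0,0.8],[0,0,0]],[1,[0,0,0],[0,0,0]]]'|f
```

```text
tool_pos: [0.5214, -0.095, 0.1386]
contact_force: [0.0, -4.5, 2.3]
tool_pos: [0.5214, -0.095, 0.1379]
contact_force: [-1.0, -5.1, 5.0]
```

```bash
f(){ grep -E "tool_pos|contact|clock"; }
python3 -m pendant '[[1,[0,0,0.8],[0,0,0]],[1,[0,0,0],[0,0,0]]]'|f
python3 -m pendant '[[1,[0,0,0.3],[0,0,0]],[1,[0,0,0],[0,0,0]],[1,[0,0,0],[0,0,0]],[1,[0,0,0],[0,0,0]],[1,[0,0,0],[0,0,0]]]'|f
```

```text
clock: 14.1
tool_pos: [0.5214, -0.095, 0.1373]
contact_force: [-1.8, -5.0, 7.6]
clock: 14.72
tool_pos: [0.5214, -0.095, 0.1372]
contact_force: [-2.5, -4.8, 8.5]
```

```bash
f(){ grep -E "tool_pos|contact|clock"; }
python3 -m pendant '[[1,[0,0,0.4],[0,0,0]],[1,[0,0,0],[0,0,0]],[1,[0,0,0],[0,0,0]],[1,[0,0,0],[0,0,0]],[1,[0,0,0],[0,0,0]]]'|f
python3 -m pendant '[[1,[0,0,-1],[0,0,0]],[1,[0,0,-1],[0,0,0]],[1,[0,0,0],[0,0,0]],[1,[0,0,0],[0,0,0]]]'|f
```

```text
clock: 15.35
tool_pos: [0.5214, -0.095, 0.1369]
contact_force: [-2.3, -4.1, 10.5]
clock: 15.85
tool_pos: [0.5214, -0.095, 0.1381]
contact_force: [-1.4, -4.7, 5.8]
```

```bash
f(){ grep -E "tool_pos|contact|clock"; }
python3 -m pendant '[[1,[0,0,-1.2],[0,0,0]],[1,[0,0,0],[0,0,0]],[1,[0,0,0],[0,0,0]]]'|f
```

```text
clock: 16.23
tool_pos: [0.5214, -0.095, 0.139]
contact_force: [0.8, -4.9, -1.1]
```

```bash
python3 -m pendant '[[-1,[0,0,0],[0,0,0]],[-1,[0,0,0],[0,0,0]],[-1,[0,0,0],[0,0,0]],[-1,[0,0,0],[0,0,0]],[-1,[0,0,0],[0,0,0]],[-1,[0,0,0],[0,0,0]]]'
python3 -m pendant '[[-1,[0,0,-10],[0,0,0]],[-1,[0,0,-20],[0,0,0]],[-1,[0,0,-25],[0,0,0]],[-1,[0,0,-20],[0,0,0]],[-1,[0,0,0],[0,0,0]],[-1,[0,0,0],[0,0,0]]]'
python3 - <<'E'
from plant import r,cams; from h import *
c=cams.snapshot("scene")
cv2.imwrite("pics/s4.png",cv2.resize(c["img"][150:290,200:340,::-1],None,fx=4.2,fy=4.2,interpolation=cv2.INTER_CUBIC))
E
```

```text
clock: 16.98
tool_pos: [0.5215, -0.0949, 0.1392]
eef_rot: [-0.101, 0.995, 0.0, 0.0]
contact_force: [0.5, -0.4, 0.0]
opening: 0.805
finger_force: 0.0
clock: 17.73
tool_pos: [0.521, -0.0951, 0.2138]
eef_rot: [-0.101, 0.995, 0.0, -0.0]
contact_force: [-0.3, 0.4, -0.4]
opening: 1.0
finger_force: 0.0
```

View pics/s4.png

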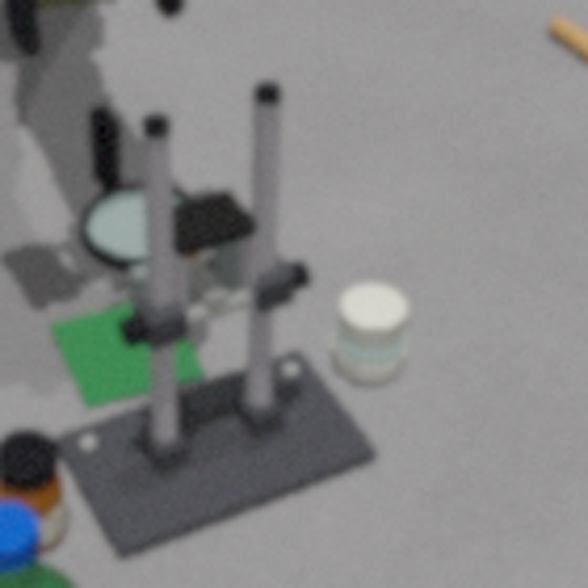

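The magnifier hangs raised, with the lens at (125,228) and the pawl on the rung near (230,297). The gripper is clear and the bystanders have not moved.

```bash
python3 -c "
from plant import r
print(r.finish_job())"
```

```text
the job is handed in; nothing more can be done
None
```

The magnifier hangs on the rung by its pawl: I raised it past the rung, touched the stop with about 5 N, lowered it gently, pressed it down with about 10 N, released it and handed the job in at about 18 s; the verdict was not shown.

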